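# Lock the honing steel away in the safety drawer

## Task

Put the honing steel away: draw it out of the slanted knife block and lay it flat in the open drawer, then push the drawer fully shut and after that swing the safety hook on top of the unit all the way round until it rests against the pin on the drawer front. Leave the kettle, mug, pepper mill, spice jar and dish as they are.

Things in the scene. Friction and masses are not known exactly. Their poses are not given: they have to be found in the camera images.
- block: Wooden knife block, fixed, left or right of the unit; about 170 mm long (x), 110 mm wide, 175 mm high. Origin: centre of its foot; z up. It leans 45 degrees: all handles point up and to its own +x. The honing steel is alone in the upper row, in the middle; three fixed knives with flat black handles (80 mm long, 14 x 22 mm) are 54 mm further down the slanted face, at y = -34, 0, 34 mm.
- block_mouth (a point): Mouth of the honing steel's socket in the block's slanted face, 154 mm above the worktop. The socket is 15 mm square, 128 mm deep, and runs along the 45 degree lean. Axes as the block's.
- steel: Honing steel, 218 mm long, about 0.2 kg, loose in its socket: round black handle 23 mm across (body z = 8 to 103 mm), 28 mm square guard (z = 0 to 8 mm) resting on the block's face, 10 mm round rod (z = 0 to -115 mm). Origin on its axis at the guard's rod side; z towards the handle's end; y starts level. Centre of mass at z = 30 mm. Lying on a floor, its axis is 12 to 14 mm above it.
- steel_grip (a point): Point on the honing steel's axis in the handle, 40 mm from the origin, good for grasping. Axes as the steel's.
- steel_tip (a point): Free end of the honing steel's rod, on the axis, 115 mm from the origin. It must be drawn about 115 mm along the lean to be out of its socket.
- drawer (a joint): Opening of the drawer in m: 0 fully shut (end stop), 0.19 fully open; it starts 0.165 to 0.185 open. The drawer runs along the unit's own -x (towards the robot) and stays where it is left; about 2 N of friction.
- unit: Low wooden drawer unit, fixed to the worktop, 202 mm deep (x), 300 mm wide (y), 80 mm high, with one drawer facing its own -x. Origin: on the worktop under its centre: its top's front edge is at x = -92 mm, its back at x = 110 mm. With the drawer shut the drawer panel's outer face is at x = -110 mm.
- drawer_floor (a point): Centre of the drawer's inner floor, moves with the drawer; axes as the unit's. Floor 13 mm above the worktop; inside 180 mm along x, 262 mm along y (the honing steel fits along y). Side and rear walls rise 37 mm above the floor, the front panel 65 mm; the panel's inner face is 92 mm to -x of here.
- drawer_front (a point): Middle of the upper edge of the drawer panel's outer face, 78 mm above the worktop, moves with the drawer; axes as the unit's. Panel 298 mm wide, 72 mm high, 16 mm thick. A black lip 120 mm wide, centred, stands 8 mm out of the face to -x, 60 to 72 mm above the worktop: push on lip or panel to shut the drawer.
- catch_pin (a point): Upper end of the catch: a steel pin 6 mm thick standing up from the drawer panel's upper edge to 97 mm above the worktop, 41 mm to +y of the unit's middle. Moves with the drawer.
- hook (a joint): Angle of the safety hook in rad: 0 closed (end stop; arm along the unit's -x, its bent end round the front of the catch pin); grows as it swings away to the unit's +y side, at 1.57 the arm points to the unit's +y. Starts at 1.1 to 1.9. It turns level about an upright pivot with friction (0.03 N m) and stays where left.
- hook_pivot (a point): The hook's upright pivot axis on the unit's top, 80 mm above the worktop, at x = -22, y = 50 mm of the unit. Does not move. The steel arm is a 9 mm round bar, 92 mm long, 9 mm above the top, with an 18 mm bent end; pivot boss 24 mm across.
- hook_post (a point): Top of the finger post on the hook's arm: an upright steel cylinder 14 mm across, 60 mm from the pivot; it stands from 5 to 35 mm above the unit's top (85 to 115 mm above the worktop). Push it sideways to swing the hook.
- kettle: Black kettle, loose, 152 mm across, 182 mm high, handle to its -x. Stands left if the knife block is right, else right. Origin: centre of its foot.
- mug: White mug, loose, 80 mm across, 90 mm high. Origin: centre of its foot.
- mill: Dark wooden pepper mill, loose, 54 mm across, 150 mm high. Origin: centre of its foot.
- jar: Glass spice jar, loose, 48 mm across, 60 mm high, on the rear right of the unit's top. Origin: centre of its foot.
- dish: White dish, loose, 90 mm across, 35 mm high. Origin: centre of its foot.

How it is judged:
On the way, in this order (a step that is already met when the one before it is completed fails the run):
1. the honing steel is drawn out of the knife block (distance between steel and block_mouth above 0.12 m), for 0.1 s.
2. the honing steel lies flat in the open drawer, let go (x of steel in the frame of drawer_floor between -0.092 and 0.092 m and y of steel in the frame of drawer_floor between -0.13 and 0.13 m and z of each of steel, steel_grip, steel_tip in the frame of drawer_floor below 0.03 m and angle between steel's own z axis and vertical between 1.37 and 1.77 rad and value of joint drawer above 0.05 m and contact force between the fingers and steel below 0.1 N and linear speed of steel below 0.03 m/s), for 0.2 s.
3. the drawer is shut while the hook is still open (value of joint drawer below 0.005 m and value of joint hook above 0.5 rad), for 0.1 s.
At the end, for the whole second after the job is handed in: The honing steel lies at rest on the drawer's floor, within 0.2 rad of level and its axis at most 30 mm above the floor; the drawer is shut to within 6 mm; the hook is closed to within 0.08 rad (x of steel in the frame of drawer_floor between -0.092 and 0.092 m and y of steel in the frame of drawer_floor between -0.13 and 0.13 m and z of each of steel, steel_grip, steel_tip in the frame of drawer_floor below 0.03 m and angle between steel's own z axis and vertical between 1.37 and 1.77 rad and value of joint drawer below 0.006 m and value of joint hook below 0.08 rad and linear speed of steel below 0.02 m/s); the robot touches nothing.
It fails at once if the kettle, mug, pepper mill, spice jar or dish is shifted by more than 30 mm (distance of any of kettle, mug, mill, jar, dish from where it was at the start of the episode above 0.03 m).
It fails at once if the kettle, mug, pepper mill, spice jar or dish is tipped by more than 0.5 rad (angle between any of kettle, mug, mill, jar, dish's own z axis and vertical above 0.5 rad).
It fails at once if the hook is swung into the catch's path (under 0.25 rad) while the drawer is still more than 15 mm open (value of joint hook below 0.25 rad and value of joint drawer above 0.015 m).
It also fails if it takes over 72 s, if anything falls off the work surface, if the arm or the gripper's body presses on something with over 40 N, if the wrist force passes 120 N, or if a joint passes its speed limit or range.

## Robot

A 6-joint arm with a two-finger parallel gripper is mounted at the origin on the work surface. World frame = base frame: x ahead of the robot, y to its left, z up, the work surface at z = 0. Lengths are in m, angles in rad, forces in N, time in s.
With the tool pointing down it reaches from about 0.375 to 0.9 m from the base axis. Payload 3.1 kg.
Tool frame: the origin (TCP) lies on the centre line of the jaws, within the pads' length; the fingertips stand 19 mm ahead of it and the grasp point (between the pads) is the TCP; z points along the fingers, y is the line along which they close (so a half turn about z gives the same grasp; the last joint's range is limited). The gripper opens to 85 mm and grips with 20 to 120 N. Pads are 22 mm wide; open, the fingers measure 114 mm over their backs; the gripper's body (76 mm by 85 mm) begins 54 mm behind the grasp point. The pads swing forward as they close: fully open they stand 13 mm farther back than shut.
Start: joints at [1.099, 0.527, 1.433, -0, 1.181, -0.178], TCP at [0.181, 0.598, 0.211] pointing down, gripper open.
Joint ranges: [-3.08, 3.08], [-0.75, 2.2], [0.22, 2.44], [-1.43, 4.57], [0, 2.65], [-2.85, 2.85]. Speed limits (rad/s): [2.79, 2.79, 3.14, 3.14, 3.14, 3.14].

## Interface

Orientations are given as a unit quaternion [x, y, z, w].
In Python, from station import manip, cams, sign_off gives the robot as it stands.
- The arm moves only by the tool carry_out, never from a script. Its argument "targets" is a list that holds one entry, the list of rows, each a list of 7 numbers: the shift along the tool's x, y, z in cm, then the turn, a rotation vector about the tool's x, y, z in degrees, then the finger opening in cm, from 0 to 8.54. A call has 1 to 12 rows; each row is the pose to reach, as a shift and turn from the pose commanded when the call began, along the tool's axes at that moment; what a row does not reach only later rows make up. A row lasts 1/12 s, in which the tool goes at most 41.7 mm and 7.16 degrees, less where a joint would pass 70% of its speed; a pose out of reach is approached as far as the arm can. A call with a gripper value outside its range is refused whole. The fingers move at their own pace and stop on an object; "force" is the grip in N (left out, the last holds). Time passes only in rows, so rows that repeat a pose let the fingers close. It gives the time, the measured TCP pose, the force, the opening and the grip force at its end, in the units of the state.
- manip.sense(): the state, without advancing time (a new reading comes with each control period).
- cams.snapshot(name): name is "side" or "top" or "wrist"; returns the picture (420x560x3 uint8, red, green, blue); there is no depth.
- cams.camera_info(name): a dict with "K" (3x3 intrinsics, pixels), "T" (4x4, takes a point from camera to world coordinates). Camera axes: x right, y down, z forward; pixel columns grow to the right and rows downward; lengths in m; the calibration is good to about 2 mm. A picture is of the moment at which its call begins: read the wrist's pose just before it. camera_info takes no time and is no camera call; for the wrist camera it gives the pose at the moment of the call.
- sign_off(): hands the job in; it is judged then, once.
The state is a dict: "t": time; "q": joint angles; "qd": joint speeds; "tau": joint torques, N m; "tcp_pos": TCP position; "tool_rot": TCP orientation; "force": force on the tool from outside, world axes, zero at the start; "ft_torque": the same for the moment, N m; "finger_gap": opening from 0.0 (shut) to 1.0 (fully open); "gripper_force": force on a finger pad.
Only numpy, scipy, OpenCV 4.12 (cv2) and the standard library are available. Lean on these libraries where they do the work, as an engineer would, in place of code of your own. Each camera call takes 0.05 s, during which the arm holds its last target. There are 200 camera calls.

## Working session

There is one attempt and no reset: what is moved stays moved. The work goes in short steps, Python scripts to look and compute and a tool call to move; the robot and the scene stay as the last step left them, time stands still between calls to the robot, and variables do not carry over. Pictures are saved under pics/ and viewed, at most 10 in all, crops included, and the job is handed in when it is done.

Besides the shell and the picture viewer there is one more tool, called after "Emit:" as name([rows], argument=value, ...), one row to a line, values as JSON. carry_out: Moves the arm, as the interface text tells. Its arguments: {"type":"object","properties":{"targets":{"type":"array"},"force":{"type":"number"}},"required":["targets"]}

```bash
mkdir -p pics; ls; python3 - <<'E'
from station import manip, cams
import cv2, numpy as np
np.set_printoptions(precision=4,suppress=True)
print(manip.sense())
for n in ["top","side"]:
    im=cams.snapshot(n); cv2.imwrite(f"pics/{n}0.png",im[:,:,::-1]); i=cams.camera_info(n); print(n,i["K"],i["T"])
E
```

```text
pics
{'t': 0.0, 'q': array([ 1.0985,  0.5285,  1.4339, -0.    ,  1.1814, -0.1785]), 'qd': array([ 0.0004,  0.0013, -0.0006,  0.0015, -0.0001, -0.0024]), 'tau': array([  0.0008, -44.235 , -17.8026,  -0.0002,   0.0084,   0.    ]), 'tcp_pos': array([0.1806, 0.5975, 0.2097]), 'tool_rot': array([ 0.1464,  0.9892, -0.0011, -0.0004]), 'force': array([0.0189, 0.1336, 0.4093]), 'ft_torque': array([-0.0475,  0.0225, -0.0295]), 'gripper_force': 0.0, 'finger_gap': 0.9973375084657538}
top [[394.8244   0.     274.0257]
 [  0.     394.8244 204.0954]
 [  0.       0.       1.    ]] [[-0.0082 -0.9923  0.1236  0.4347]
 [-1.      0.008  -0.0018  0.0414]
 [ 0.0008 -0.1236 -0.9923  1.223 ]
 [ 0.      0.      0.      1.    ]]
side [[447.5104   0.     276.9927]
 [  0.     447.5104 207.1471]
 [  0.       0.       1.    ]] [[ 0.9461 -0.1751  0.2726  0.2417]
 [-0.3239 -0.5289  0.7844 -1.0253]
 [ 0.0068 -0.8304 -0.5571  0.8729]
 [ 0.      0.      0.      1.    ]]
```

View pics/top0.png

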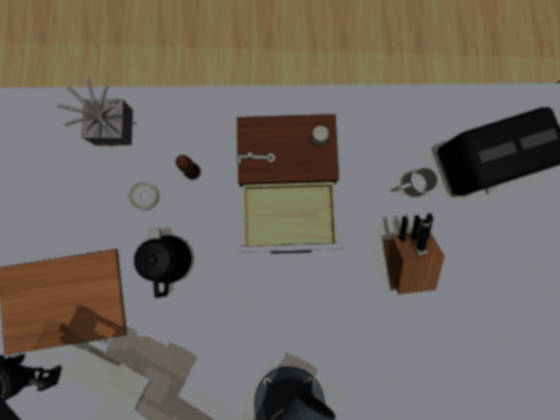

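View pics/side0.png

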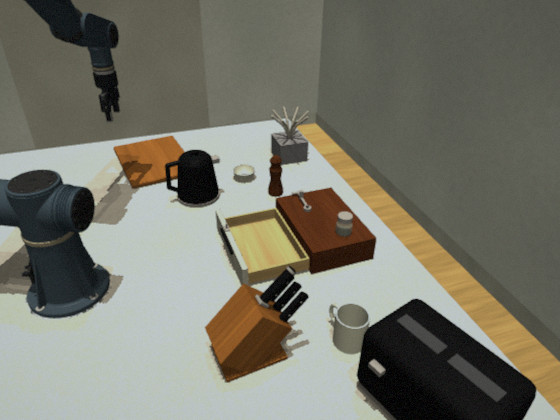

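The top view shows the unit at (287,148), its open drawer at (290,215), the hook near (255,157), the block at (415,260), the mug at (418,182), and the kettle at (163,260). The side view shows the block at (250,330) with its handles at (285,290). I'll enlarge both areas next.

```bash
python3 - <<'E'
import cv2, numpy as np
t=cv2.imread("pics/top0.png"); s=cv2.imread("pics/side0.png")
def crop(im,x,y,w,h,W,H):
    c=cv2.resize(im[y:y+h,x:x+w],(W,H),interpolation=cv2.INTER_CUBIC)
    return cv2.convertScaleAbs(c,alpha=1.6,beta=10)
a=crop(t,375,200,80,100,400,500)   # x5
b=crop(s,200,255,120,125,400,417) # x3.33
b=np.vstack([b,np.zeros((83,400,3),np.uint8)])
cv2.imwrite("pics/crop1.png",np.hstack([a,b]))
cv2.imwrite("pics/crop2.png",crop(t,225,105,125,155,480,595))
E
```

```text
(no output)
```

View pics/crop1.png

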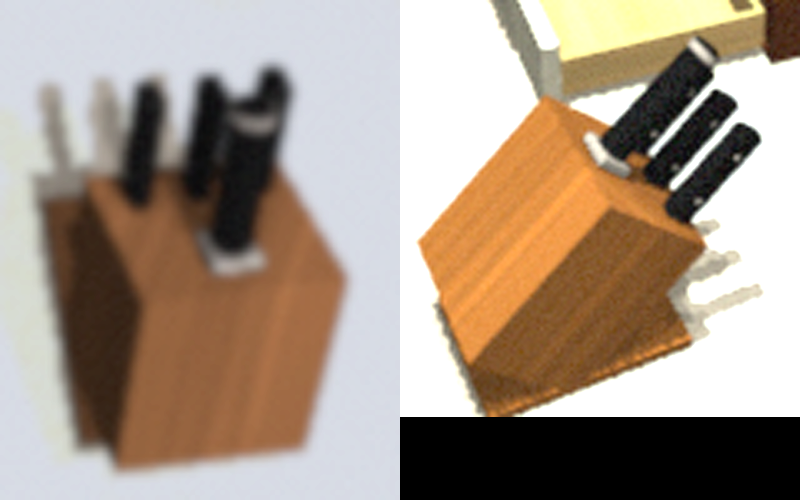

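View pics/crop2.png

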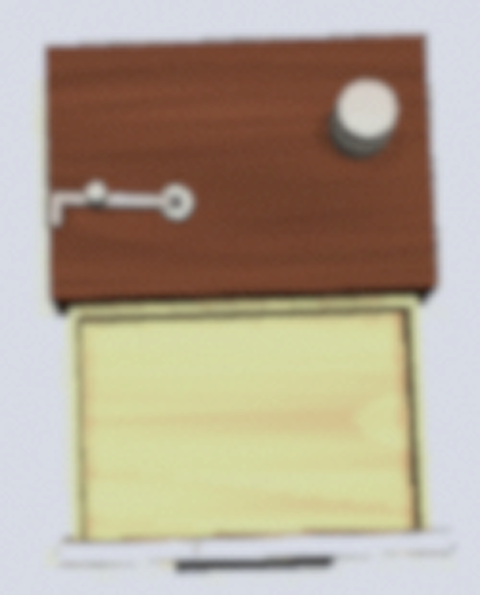

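Crop 1 shows the steel's guard at top-view pixel (421.6,250) and side-view pixel (262,301.5), with its handle end at top (426,223.4) and side (291.5,270). Crop 2 shows the hook pivot at top pixel (271,157.6), the post at (250,154.5), and the panel along row 250. I'll triangulate these points.

```bash
cat > h.py <<'E'
import numpy as np, cv2
from station import manip, cams
from scipy.spatial.transform import Rotation as R
np.set_printoptions(precision=4,suppress=True)
def ray(n,uv,ci=None):
    i=ci or cams.camera_info(n); T=i["T"]
    d=T[:3,:3]@np.linalg.inv(i["K"])@np.array([*uv,1.]); return T[:3,3],d/np.linalg.norm(d)
def onz(n,uv,z,ci=None):
    o,d=ray(n,uv,ci); return o+d*(z-o[2])/d[2]
def tri(pairs):
    A=np.zeros((3,3));b=np.zeros(3);L=[]
    for n,uv in pairs:
        o,d=ray(n,uv); P=np.eye(3)-np.outer(d,d); A+=P;b+=P@o; L.append((o,P))
    x=np.linalg.solve(A,b); return x,[np.linalg.norm(P@(x-o)) for o,P in L]
E
python3 - <<'E'
from h import *
g=tri([("top",(421.6,250)),("side",(262.1,301.5))]); e=tri([("top",(426,223.4)),("side",(291.5,270))])
print("guard",g,"end",e); d=e[0]-g[0]; print(np.linalg.norm(d),d/np.linalg.norm(d),np.degrees(np.arctan2(d[1],d[0])))
c=lambda x,y:(225+x/3.84,105+y/3.84)
P={k:onz("top",c(*v),z) for k,v,z in [("bl",(46,46),.08),("br",(424,36),.08),("fr",(436,290),.08),("fl",(55,300),.08),("piv",(177,202),.092),("post",(96,190),.115),("lipL",(175,563),.072),("lipR",(330,560),.072),("panL",(60,552),.078),("panR",(455,540),.078),("jar",(366,108),.14)]}
for k,v in P.items(): print(k,v)
# mask checks
t=cv2.imread("pics/top0.png"); hsv=cv2.cvtColor(t,cv2.COLOR_BGR2HSV)
m=((hsv[:,:,0]<14)&(hsv[:,:,1]>120)&(hsv[:,:,2]<130)).astype(np.uint8); m[:105]=0;m[200:]=0;m[:,:225]=0;m[:,350:]=0
r=cv2.minAreaRect(cv2.findNonZero(cv2.morphologyEx(m,cv2.MORPH_OPEN,np.ones((3,3)))))
q=[onz("top",p,.08) for p in cv2.boxPoints(r)]; print(np.array(q)); 
print([np.linalg.norm(q[i]-q[i-1]) for i in range(4)], np.mean(q,0))
E
```

```text
guard (array([ 0.4408, -0.356 ,  0.156 ]), [np.float64(0.0007005918875456085), np.float64(0.0007005918875456391)]) end (array([ 0.5092, -0.3474,  0.2204]), [np.float64(0.0023542234289021394), np.float64(0.0023542234289021355)])
0.09435705811287372 [0.7247 0.0913 0.683 ] 7.183959456684737
bl [0.8412 0.1483 0.08  ]
br [ 0.847  -0.1473  0.08  ]
fr [ 0.6453 -0.1509  0.08  ]
fl [0.6399 0.1407 0.08  ]
piv [0.7128 0.0468 0.092 ]
post [0.7168 0.1072 0.115 ]
lipL [0.4395 0.0504 0.072 ]
lipR [ 0.4408 -0.0665  0.072 ]
panL [0.4484 0.1366 0.078 ]
panR [ 0.4549 -0.1601  0.078 ]
jar [ 0.7707 -0.0931  0.14  ]
[[ 0.8382  0.1481  0.08  ]
 [ 0.8455 -0.1465  0.08  ]
 [ 0.6465 -0.1471  0.08  ]
 [ 0.6397  0.1414  0.08  ]]
[np.float64(0.19864184434777185), np.float64(0.29469698640627284), np.float64(0.1989164808816056), np.float64(0.28858802059589705)] [ 0.7425 -0.001   0.08  ]
```

Checks against the given sizes:
- **Steel:** it rises at 45° with a yaw of about 7.3°. The guard height fits, and the guard-to-end length of 94 mm is plausible.
- **Unit:** the origin is about (0.735, -0.002) and the yaw about 1.3°.
- **Drawer:** about 0.177 open, with its floor centre near (0.556, -0.006).

The camera work is enough to start moving.

```bash
cat >> h.py <<'E'
def pose(zd,xd):
    z=np.array(zd,float);z/=np.linalg.norm(z);x=np.array(xd,float);x-=z*(x@z);x/=np.linalg.norm(x)
    return R.from_matrix(np.stack([x,np.cross(z,x),z],1))
def down(a): a=np.radians(a); return pose([0,0,-1],[np.cos(a),np.sin(a),0])
psi=np.radians(7.3); ax=np.array([np.cos(psi),np.sin(psi),1])/2**.5   # steel axis
zt=np.array([np.cos(psi),np.sin(psi),-1])/2**.5
RG=pose(zt,ax)
def go(*tg):
    s=manip.sense(); p=s["tcp_pos"]; r=R.from_quat(s["tool_rot"])
    print("t %.2f"%s["t"],p,"q",s["q"],"F",s["force"],"gap",s["finger_gap"]*8.54,s["gripper_force"])
    for P,Q in tg:
        print(np.round(np.r_[r.inv().apply(np.array(P)-p)*100,np.degrees((r.inv()*Q).as_rotvec())],1).tolist(), "dist",np.linalg.norm(np.array(P)-p))
E
python3 - <<'E'
from h import *
go(([.181,.598,.38],down(163)),([.30,.35,.42],down(125)),([.45,.05,.42],down(85)))
E
```

```text
t 0.10 [0.1807 0.5976 0.2098] q [ 1.0985  0.5284  1.4338 -0.      1.1814 -0.1785] F [ 0.4338  0.0759 -0.8983] gap 8.517890507248799 0.0
[-0.0, 0.0, -17.0, -0.1, -0.0, 0.2] dist 0.17020135662632904
[-18.6, -20.3, -21.0, -0.1, 0.0, 38.2] dist 0.34603000862158595
[-41.6, -44.7, -20.9, -0.1, 0.1, 78.2] dist 0.645449091072357
```

Emit:
carry_out([
  [[0, 0, -8, 0, 0, 0, 8], [0, 0, -17, 0, 0, 5, 6], [0, 0, -17, 0, 0, 10, 6], [-18.6, -20.3, -21, 0, 0, 38, 6], [-18.6, -20.3, -21, 0, 0, 38, 6], [-18.6, -20.3, -21, 0, 0, 38, 6], [-18.6, -20.3, -21, 0, 0, 38, 6], [-18.6, -20.3, -21, 0, 0, 38, 6], [-18.6, -20.3, -21, 0, 0, 38, 6], [-18.6, -20.3, -21, 0, 0, 38, 6], [-18.6, -20.3, -21, 0, 0, 38, 6], [-18.6, -20.3, -21, 0, 0, 38, 6]],
])

```text
t: 1.1
tcp_pos: [0.301, 0.3489, 0.4213]
tool_rot: [0.462, 0.887, 0.001, 0.0]
force: [-0.3, 0.1, -0.7]
finger_gap: 0.702
gripper_force: 0.0
```

```bash
python3 - <<'E'
from h import *
g=np.array([.438,-.3564,.154])+.042*ax
print(g)
go(([.45,.05,.42],down(85)),([.42,-.2,.40],down(40)),(g-.10*zt,RG))
E
```

```text
[ 0.4675 -0.3526  0.1837]
t 1.10 [0.301  0.3489 0.4213] q [0.6153 0.0973 1.4908 0.0004 1.5521 0.0057] F [-0.3227  0.1092 -0.7129] gap 5.992401283415739 0.0
[-33.0, -4.9, 0.1, 0.1, -0.1, 39.9] dist 0.33397042211811523
[-51.8, -21.7, 2.1, 0.0, -0.1, 84.9] dist 0.5620536295807892
[-63.8, -32.8, 16.6, -45.8, 27.6, 110.6] dist 0.7361726100280199
```

Emit:
carry_out([
  [[-33, -5, 0, 0, 0, 40, 6], [-33, -5, 0, 0, 0, 40, 6], [-33, -5, 0, 0, 0, 40, 6], [-33, -5, 0, 0, 0, 40, 6], [-33, -5, 0, 0, 0, 40, 6], [-33, -5, 0, 0, 0, 40, 6], [-33, -5, 0, 0, 0, 40, 6], [-51.8, -21.7, 2, 0, 0, 85, 6], [-51.8, -21.7, 2, 0, 0, 85, 6], [-51.8, -21.7, 2, 0, 0, 85, 6], [-51.8, -21.7, 2, 0, 0, 85, 6], [-51.8, -21.7, 2, 0, 0, 85, 6]],
])

```text
t: 2.1
tcp_pos: [0.4238, -0.1189, 0.4052]
tool_rot: [0.909, 0.416, -0.0, -0.001]
force: [0.5, -0.5, 0.9]
finger_gap: 0.704
gripper_force: 0.0
```

```bash
python3 - <<'E'
from h import *
g=np.array([.438,-.3564,.154])+.042*ax
go((g-.14*zt,RG),(g-.10*zt,RG))
E
```

```text
t 2.10 [ 0.4238 -0.1189  0.4052] q [-0.5293  0.0724  1.5604  0.001   1.5105  0.184 ] F [ 0.5375 -0.4801  0.9134] gap 6.013472847663768 0.0
[-22.2, 12.0, 12.2, -16.5, 42.9, 39.6] dist 0.2804061711012103
[-20.1, 13.9, 15.0, -16.5, 42.9, 39.6] dist 0.28692657214724776
```

Emit:
carry_out([
  [[-22.2, 12, 12.2, -16.5, 42.9, 39.6, 6], [-22.2, 12, 12.2, -16.5, 42.9, 39.6, 6], [-22.2, 12, 12.2, -16.5, 42.9, 39.6, 6], [-22.2, 12, 12.2, -16.5, 42.9, 39.6, 6], [-22.2, 12, 12.2, -16.5, 42.9, 39.6, 6], [-22.2, 12, 12.2, -16.5, 42.9, 39.6, 6], [-22.2, 12, 12.2, -16.5, 42.9, 39.6, 6], [-22.2, 12, 12.2, -16.5, 42.9, 39.6, 6], [-22.2, 12, 12.2, -16.5, 42.9, 39.6, 6], [-22.2, 12, 12.2, -16.5, 42.9, 39.6, 6], [-22.2, 12, 12.2, -16.5, 42.9, 39.6, 6], [-22.2, 12, 12.2, -16.5, 42.9, 39.6, 6]],
])

```text
t: 3.1
tcp_pos: [0.3712, -0.3649, 0.2844]
tool_rot: [0.922, 0.062, 0.382, -0.024]
force: [-0.4, -0.4, 0.5]
finger_gap: 0.702
gripper_force: 0.0
```

```bash
python3 - <<'E'
from h import *
g=np.array([.438,-.3564,.154])+.042*ax
go((g-.14*zt,RG),(g-.008*zt,RG))
ci=cams.camera_info("wrist"); print(ci["K"])
# expected pixels of grip point, origin, end
T=np.linalg.inv(ci["T"])
for P in (g, g-.034*ax, g+.061*ax):
    c=T[:3,:3]@P+T[:3,3]; u=ci["K"]@c; print(u[:2]/u[2])
im=cams.snapshot("wrist"); cv2.imwrite("pics/w1.png",cv2.convertScaleAbs(im[:,:,::-1],alpha=1.5,beta=10))
E
```

```text
t 3.10 [ 0.3712 -0.3649  0.2844] q [-1.4761  0.2859  1.9412  0.8862  1.1469 -0.5218] F [-0.4288 -0.4167  0.4692] gap 5.996937684398811 0.0
[-0.3, 0.0, -0.0, -0.2, 0.0, 0.4] dist 0.0026148009263463738
[-0.3, 0.0, 13.2, -0.2, 0.0, 0.4] dist 0.13183449973109876
[[346.204    0.     274.2623]
 [  0.     346.204  209.8572]
 [  0.       0.       1.    ]]
[273.3714 195.3654]
[273.2007 231.2031]
[273.704  125.5693]
```

View pics/w1.png

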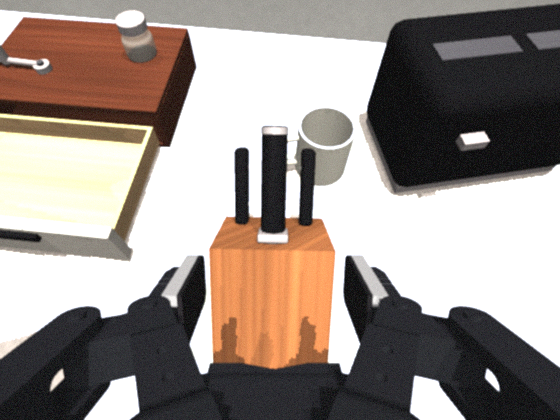

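The wrist view shows the steel's handle upright at column 274, from row 128 to the guard at row 236. That agrees with the prediction to about 4 px. I'll advance and grip.

Emit:
carry_out([
  [[-0.3, 0, 4, 0, 0, 0.4, 6], [-0.3, 0, 7, 0, 0, 0.4, 6], [-0.3, 0, 10, 0, 0, 0.4, 6], [-0.3, 0, 12, 0, 0, 0.4, 6], [-0.3, 0, 13.2, 0, 0, 0.4, 6], [-0.3, 0, 13.2, 0, 0, 0.4, 6], [-0.3, 0, 13.2, 0, 0, 0.4, 4], [-0.3, 0, 13.2, 0, 0, 0.4, 1.5], [-0.3, 0, 13.2, 0, 0, 0.4, 1.5], [-0.3, 0, 13.2, 0, 0, 0.4, 1.5], [-0.3, 0, 13.2, 0, 0, 0.4, 1.5], [-0.3, 0, 13.2, 0, 0, 0.4, 1.5]],
], force=60)

```text
t: 4.15
tcp_pos: [0.4603, -0.354, 0.1893]
tool_rot: [0.922, 0.057, 0.382, -0.025]
force: [0.2, -0.7, 0.0]
finger_gap: 0.177
gripper_force: 0.0
```

```bash
python3 - <<'E'
from h import *
p=manip.sense()["tcp_pos"]
go((p+.13*ax,RG),(p+.13*ax+np.array([0,0,.05]),RG))
E
```

```text
t 4.15 [ 0.4603 -0.354   0.1893] q [-1.2637  0.498   1.9688  1.1126  0.8879 -0.6528] F [ 0.2367 -0.7493  0.0146] gap 1.5083137743342188 0.0
[13.0, -0.0, 0.0, -0.0, -0.0, -0.2] dist 0.12999999999999998
[16.5, -0.1, -3.5, -0.0, -0.0, -0.2] dist 0.16909283886500073
```

The fingers closed to 15 mm with no grip force, so the handle isn't between them. I'll look before doing anything else.

```bash
python3 - <<'E'
from h import *
a=cams.snapshot("wrist")[:,:,::-1]; s=cams.snapshot("side")[:,:,::-1]; cv2.imwrite("pics/side2.png",s); cv2.imwrite("pics/w2.png",a)
c=cv2.resize(s[200:400,160:340],(378,420),interpolation=cv2.INTER_CUBIC)
a=cv2.resize(a[:,70:490],(420,420))
cv2.imwrite("pics/v2.png",cv2.convertScaleAbs(np.hstack([a,c]),alpha=1.6,beta=15))
E
```

```text
(no output)
```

View pics/v2.png

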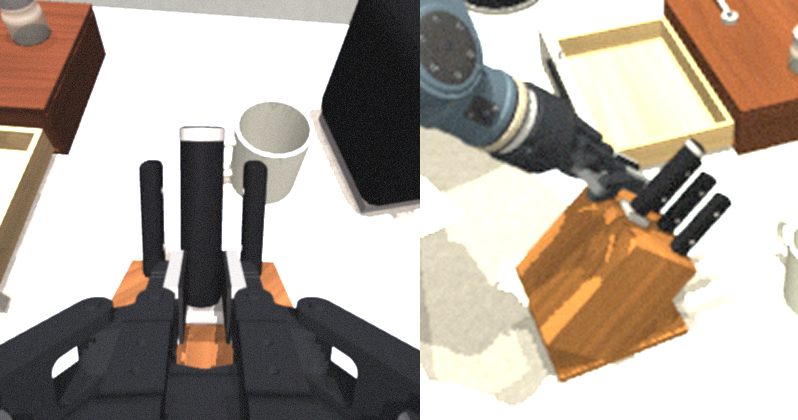

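The wrist view shows the handle, 42 px wide at column 202, ahead of the fingertips. The pads are nearer the camera and close to the guard. I'll compare depths from the apparent widths.

```bash
python3 - <<'E'
from h import *
s=manip.sense(); p=s["tcp_pos"]; r=R.from_quat(s["tool_rot"])
ci=cams.camera_info("wrist"); T=np.linalg.inv(ci["T"])
def proj(n,P):
    i=cams.camera_info(n); T=np.linalg.inv(i["T"]); c=T[:3,:3]@P+T[:3,3]; u=i["K"]@c; return u[:2]/u[2],c
Z=r.as_matrix()[:,2]
o=np.array([.438,-.3564,.154])
for n in("wrist","side"):
    for k,P in (("tcp",p),("tip",p+.019*Z),("orig",o),("grip",o+.042*ax),("end",o+.103*ax)): print(n,k,*proj(n,P))
im=cv2.imread("pics/w2.png").astype(int)
def runs(row):
    g=im[row,180:400].max(1)<45; idx=np.flatnonzero(np.diff(np.r_[0,g,0])); return (idx+180).tolist()
for row in range(130,320,15): print(row,runs(row))
E
```

```text
wrist tcp [272.1294 252.4474] [-0.0011  0.0216  0.1758]
wrist tip [272.294  239.4506] [-0.0011  0.0166  0.1941]
wrist orig [272.2066 313.8168] [-0.0012  0.0586  0.1951]
wrist grip [271.7509 243.8846] [-0.0013  0.0181  0.184 ]
wrist end [270.9815 125.8025] [-0.0016 -0.0407  0.1678]
side tcp [269.9494 287.8114] [-0.0152  0.1744  0.9674]
side tip [275.5005 290.3999] [-0.0033  0.1823  0.9798]
side orig [260.6156 302.6198] [-0.0358  0.2088  0.9787]
side grip [272.8678 288.5339] [-0.009   0.177   0.9732]
side end [290.9139 267.7871] [0.03   0.1308 0.9651]
130 []
145 [251, 294]
160 [251, 293]
175 [210, 232, 251, 293, 313, 337]
190 [211, 231, 251, 292, 315, 336]
205 [212, 233, 251, 292, 313, 334]
220 [212, 233, 251, 292, 313, 333]
235 [213, 234, 251, 291, 312, 333]
250 [213, 234, 254, 291, 312, 332]
265 [213, 237, 252, 297, 312, 332]
280 [220, 234, 250, 300, 316, 330]
295 [208, 244, 249, 300, 306, 341]
310 [180, 256, 293, 400]
```

The handle's apparent width puts it about 10 mm deeper than I assumed. My guard centroid was biased because the handle hides part of the guard. I'll open, advance 12 mm along the tool and close again.

Emit:
carry_out([
  [[0, 0, 0, 0, 0, 0, 5], [0, 0, 0, 0, 0, 0, 5], [0, 0, 0, 0, 0, 0, 5], [0, 0, 0.6, 0, 0, 0, 5], [0, 0, 1.2, 0, 0, 0, 5], [0, 0, 1.2, 0, 0, 0, 5], [0, 0, 1.2, 0, 0, 0, 1.5], [0, 0, 1.2, 0, 0, 0, 1.5], [0, 0, 1.2, 0, 0, 0, 1.5], [0, 0, 1.2, 0, 0, 0, 1.5], [0, 0, 1.2, 0, 0, 0, 1.5], [0, 0, 1.2, 0, 0, 0, 1.5]],
], force=60)

```text
t: 5.25
tcp_pos: [0.469, -0.3524, 0.1804]
tool_rot: [0.922, 0.058, 0.382, -0.025]
force: [0.4, 0.3, -0.1]
finger_gap: 0.173
gripper_force: 0.0
```

```bash
python3 - <<'E'
from h import *
a=cams.snapshot("wrist")[:,:,::-1]; s=cams.snapshot("side")[:,:,::-1]; cv2.imwrite("pics/w3.png",a); cv2.imwrite("pics/side3.png",s)
go()
c=cv2.resize(s[250:330,230:320],(450,400),interpolation=cv2.INTER_CUBIC)
a=cv2.resize(a[110:390,150:395],(350,400),interpolation=cv2.INTER_CUBIC)
cv2.imwrite("pics/v3.png",cv2.convertScaleAbs(np.hstack([a,c]),alpha=2.2,beta=25))
E
```

```text
t 5.35 [ 0.469  -0.3524  0.1804] q [-1.2438  0.5191  1.9663  1.1368  0.8696 -0.667 ] F [ 0.9125 -0.0733 -0.588 ] gap 1.4875544912181067 0.0
```

View pics/v3.png

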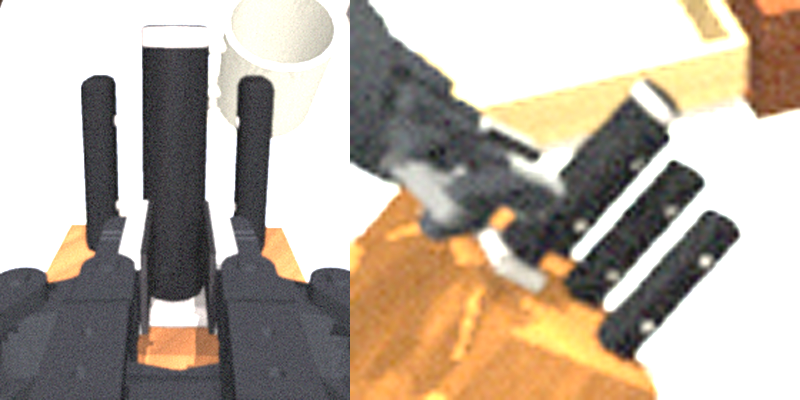

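The side view shows the fingers alongside the handle's near edge. In the wrist view the pad faces are about 41 px apart, or 21–23 mm, against the handle's 43 px. I'll command full closure to find out whether they stop on the handle.

Emit:
carry_out([
  [[0, 0, 0, 0, 0, 0, 0], [0, 0, 0, 0, 0, 0, 0], [0, 0, 0, 0, 0, 0, 0], [0, 0, 0, 0, 0, 0, 0]],
], force=60)

```text
t: 5.68
tcp_pos: [0.4691, -0.3524, 0.1803]
tool_rot: [0.922, 0.058, 0.382, -0.026]
force: [1.4, 0.0, 0.3]
finger_gap: -0.003
gripper_force: 0.0
```

```bash
python3 - <<'E'
from h import *
a=cams.snapshot("wrist")[:,:,::-1].copy(); s=cams.snapshot("side")[:,:,::-1].copy(); cv2.imwrite("pics/w4.png",a); cv2.imwrite("pics/side4.png",s)
st=manip.sense(); p=st["tcp_pos"]; Z=R.from_quat(st["tool_rot"]).as_matrix()[:,2]
def proj(n,P):
    i=cams.camera_info(n); T=np.linalg.inv(i["T"]); c=T[:3,:3]@P+T[:3,3]; u=i["K"]@c; return u[:2]/u[2]
c=cv2.convertScaleAbs(cv2.resize(s[250:330,230:310],(480,480),interpolation=cv2.INTER_CUBIC),alpha=3,beta=30)
b=cv2.convertScaleAbs(cv2.resize(a[190:350,220:325],(315,480),interpolation=cv2.INTER_CUBIC),alpha=3,beta=30)
for P,col in ((p,(0,0,255)),(p+.019*Z,(0,255,0))):
    u=proj("side",P); cv2.circle(c,tuple(int(v) for v in (u-[230,250])*6),3,col,-1)
    u=proj("wrist",P); cv2.circle(b,tuple(int(v) for v in (u-[220,190])*3),3,col,-1)
cv2.imwrite("pics/v4.png",np.hstack([b,c]))
E
```

```text
(no output)
```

View pics/v4.png

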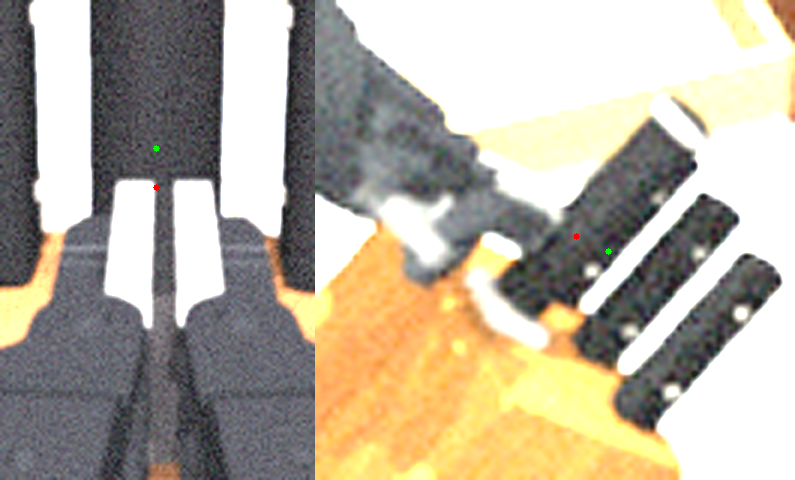

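The wrist view shows the shut pads ending at row 250. That puts the real fingertips roughly 20 to 40 mm short of the nominal tip, and the handle beyond them. The side view agrees, with the fingers ending left of the TCP marker. I'll advance step by step and close gently to test.

Emit:
carry_out([
  [[0, 0, 0, 0, 0, 0, 5], [0, 0, 0, 0, 0, 0, 5], [0, 0, 0, 0, 0, 0, 5], [0, 0, 0, 0, 0, 0, 5], [0, 0, 1, 0, 0, 0, 5], [0, 0, 2, 0, 0, 0, 5], [0, 0, 2.5, 0, 0, 0, 5], [0, 0, 2.5, 0, 0, 0, 1.2], [0, 0, 2.5, 0, 0, 0, 1.2], [0, 0, 2.5, 0, 0, 0, 1.2], [0, 0, 2.5, 0, 0, 0, 1.2], [0, 0, 2.5, 0, 0, 0, 1.2]],
], force=20)

```text
t: 6.78
tcp_pos: [0.4864, -0.3499, 0.1625]
tool_rot: [0.922, 0.058, 0.382, -0.026]
force: [0.1, -0.1, -1.7]
finger_gap: 0.259
gripper_force: 21.9
```

```bash
python3 - <<'E'
from h import *
go()
im=cams.snapshot("wrist")[:,:,::-1]; cv2.imwrite("pics/w5.png",im); im=im.astype(int)
for row in range(120,320,20):
    g=im[row,180:380].max(1)<45; print(row,(np.flatnonzero(np.diff(np.r_[0,g,0]))+180).tolist())
E
```

```text
t 6.78 [ 0.4864 -0.3499  0.1625] q [-1.2049  0.5615  1.9589  1.1873  0.8345 -0.6969] F [ 0.1236 -0.0566 -1.6724] gap 2.210234549519161 21.943204700946808
120 []
140 []
160 [249, 304]
180 [199, 226, 249, 303, 322, 351]
200 [200, 225, 249, 302, 323, 350]
220 [201, 227, 249, 301, 321, 347]
240 [201, 228, 249, 301, 320, 346]
260 [203, 229, 244, 305, 320, 345]
280 [203, 224, 240, 309, 326, 343]
300 [196, 354]
```

The handle is now gripped: 22 mm opening at 22 N. So the real fingertips sit about 24 mm behind the reported TCP, and I'll use that offset from here on. I'll advance 9 mm more for a fuller grip and close firmly.

Emit:
carry_out([
  [[0, 0, 0, 0, 0, 0, 4], [0, 0, 0, 0, 0, 0, 4], [0, 0, 0.5, 0, 0, 0, 4], [0, 0, 0.9, 0, 0, 0, 4], [0, 0, 0.9, 0, 0, 0, 4], [0, 0, 0.9, 0, 0, 0, 1], [0, 0, 0.9, 0, 0, 0, 1], [0, 0, 0.9, 0, 0, 0, 1], [0, 0, 0.9, 0, 0, 0, 1], [0, 0, 0.9, 0, 0, 0, 1]],
], force=70)

```text
t: 7.67
tcp_pos: [0.4929, -0.349, 0.1563]
tool_rot: [0.922, 0.058, 0.382, -0.026]
force: [0.9, 0.8, -0.4]
finger_gap: 0.246
gripper_force: 68.4
```

```bash
python3 - <<'E'
from h import *
p=manip.sense()["tcp_pos"]
go((p+.13*ax,RG),(p+.14*ax+np.array([0,0,.05]),RG))
E
```

```text
t 7.67 [ 0.4929 -0.349   0.1563] q [-1.191   0.5767  1.9551  1.206   0.8232 -0.7076] F [ 0.9441  0.7848 -0.3835] gap 2.0992441966665014 68.38405251502991
[13.0, -0.0, -0.0, -0.1, 0.0, -0.2] dist 0.13
[17.5, -0.1, -3.5, -0.1, 0.0, -0.2] dist 0.17888402649932628
```

Emit:
carry_out([
  [[0.8, 0, 0, 0, 0, 0, 1], [2, 0, 0, 0, 0, 0, 1], [3.2, 0, 0, 0, 0, 0, 1], [4.5, 0, 0, 0, 0, 0, 1], [6, 0, 0, 0, 0, 0, 1], [7.5, 0, 0, 0, 0, 0, 1], [9, 0, 0, 0, 0, 0, 1], [10.5, 0, 0, 0, 0, 0, 1], [12, 0, 0, 0, 0, 0, 1], [13.2, 0, 0, 0, 0, 0, 1], [14, 0, 0, 0, 0, 0, 1], [14, 0, 0, 0, 0, 0, 1]],
])

```text
t: 8.67
tcp_pos: [0.5921, -0.337, 0.2563]
tool_rot: [0.922, 0.059, 0.382, -0.025]
force: [0.9, 0.6, -3.1]
finger_gap: 0.242
gripper_force: 68.5
```

```bash
python3 - <<'E'
from h import *
# drawer target: true grasp axis = TCP - .033*z
dc=np.array([.556,-.006]);
p=manip.sense()["tcp_pos"]
go((p+[0,0,.06],RG),(np.array([.50,-.15,.33]),down(70)),(np.array([.553,.034,.20]),down(91.3)))
w=cams.snapshot("wrist")[:,:,::-1]; t=cams.snapshot("top")[:,:,::-1];cv2.imwrite("pics/w6.png",w);cv2.imwrite("pics/t6.png",t)
c=cv2.resize(t[180:290,350:460],(400,400),interpolation=cv2.INTER_CUBIC)
cv2.imwrite("pics/v6.png",cv2.convertScaleAbs(np.hstack([cv2.resize(w,(400,300)),c[:300]]),alpha=1.6,beta=15))
E
```

```text
t 8.67 [ 0.5921 -0.337   0.2563] q [-0.9956  0.4536  1.7443  1.019   0.8472 -0.2246] F [ 0.92    0.5643 -3.0693] gap 2.0691944969149834 68.45826745033264
[4.2, -0.0, -4.2, -0.0, -0.0, -0.0] dist 0.06
[0.4, -19.7, -10.0, 24.5, -40.4, -59.3] dist 0.2211059969547232
[-3.4, -37.3, 4.6, 32.8, -36.6, -79.3] dist 0.3772882936577722
```

View pics/v6.png

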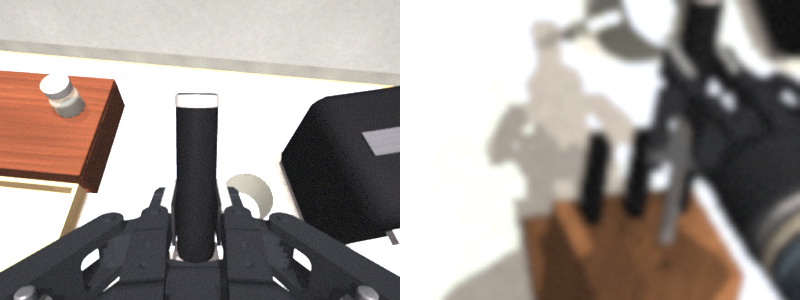

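The steel is out of the block and held in line with the tool's x axis, with its handle at wrist-view column 197, and the wrist force shows its weight. I'll lift it and turn it level.

Emit:
carry_out([
  [[3, 0, -3, 0, 0, 0, 1], [4.2, 0, -4.2, 0, 0, 0, 1], [0.4, -19.7, -10, 24.5, -40.4, -59.3, 1], [0.4, -19.7, -10, 24.5, -40.4, -59.3, 1], [0.4, -19.7, -10, 24.5, -40.4, -59.3, 1], [0.4, -19.7, -10, 24.5, -40.4, -59.3, 1], [0.4, -19.7, -10, 24.5, -40.4, -59.3, 1], [0.4, -19.7, -10, 24.5, -40.4, -59.3, 1], [0.4, -19.7, -10, 24.5, -40.4, -59.3, 1], [0.4, -19.7, -10, 24.5, -40.4, -59.3, 1], [0.4, -19.7, -10, 24.5, -40.4, -59.3, 1], [0.4, -19.7, -10, 24.5, -40.4, -59.3, 1]],
])

```text
t: 9.77
tcp_pos: [0.4984, -0.1506, 0.3289]
tool_rot: [0.835, 0.55, 0.021, -0.003]
force: [0.4, 0.3, -2.0]
finger_gap: 0.242
gripper_force: 69.1
```

```bash
python3 - <<'E'
from h import *
go((np.array([.553,.038,.20]),down(91.3)),(np.array([.553,.038,.10]),down(91.3)))
E
```

```text
t 9.77 [ 0.4984 -0.1506  0.3289] q [-0.5335  0.2493  1.5452  0.0416  1.3348 -0.1383] F [ 0.4105  0.3327 -2.0336] gap 2.062804552509374 69.08048629760742
[19.0, -2.6, 13.6, 1.5, -2.0, -24.5] dist 0.23482863577630023
[18.6, -2.8, 23.6, 1.5, -2.0, -24.5] dist 0.3015256526841915
```

Emit:
carry_out([
  [[6, -1, 2, 0, 0, -7, 1], [12, -2, 5, 1, -1, -14, 1], [19, -2.6, 13.6, 1.5, -2, -24.5, 1], [19, -2.6, 13.6, 1.5, -2, -24.5, 1], [19, -2.6, 13.6, 1.5, -2, -24.5, 1], [19, -2.6, 13.6, 1.5, -2, -24.5, 1], [19, -2.6, 13.6, 1.5, -2, -24.5, 1], [18.6, -2.8, 23.6, 1.5, -2, -24.5, 1], [18.6, -2.8, 23.6, 1.5, -2, -24.5, 1], [18.6, -2.8, 23.6, 1.5, -2, -24.5, 1], [18.6, -2.8, 23.6, 1.5, -2, -24.5, 1], [18.6, -2.8, 23.6, 1.5, -2, -24.5, 1]],
])

```text
t: 10.77
tcp_pos: [0.5547, 0.0375, 0.1]
tool_rot: [0.701, 0.713, 0.001, -0.0]
force: [0.6, -0.2, -1.4]
finger_gap: 0.243
gripper_force: 69.2
```

```bash
python3 - <<'E'
from h import *
go((np.array([.553,.038,.05]),down(91.3)),(np.array([.553,.038,.0]),down(91.3)))
s=cams.snapshot("side")[:,:,::-1]; t=cams.snapshot("top")[:,:,::-1];cv2.imwrite("pics/s7.png",s);cv2.imwrite("pics/t7.png",t)
c=cv2.resize(s[180:290,205:345],(420,330),interpolation=cv2.INTER_CUBIC)
d=cv2.resize(t[170:265,230:350],(380,301),interpolation=cv2.INTER_CUBIC); d=np.vstack([d,np.zeros((29,380,3),np.uint8)])
cv2.imwrite("pics/v7.png",cv2.convertScaleAbs(np.hstack([c,d]),alpha=1.5,beta=15))
E
```

```text
t 10.77 [0.5547 0.0375 0.1   ] q [-0.1341  0.5905  1.7062  0.0014  0.8445 -0.153 ] F [ 0.5544 -0.2298 -1.3946] gap 2.0726726524771393 69.19287443161011
[0.0, -0.2, 5.0, 0.0, -0.1, -0.3] dist 0.049997635907319427
[0.0, -0.2, 10.0, 0.0, -0.1, -0.3] dist 0.0999814662870358
```

View pics/v7.png

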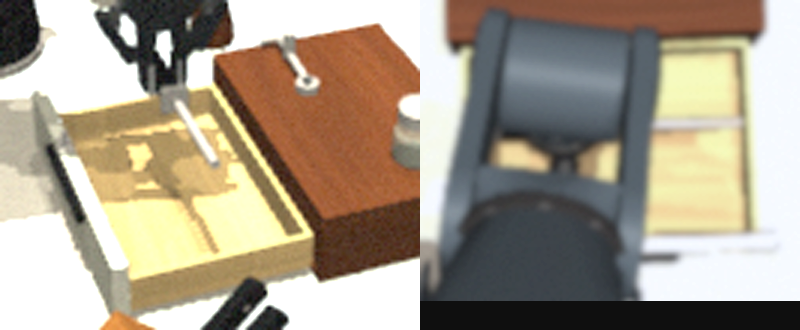

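The side view shows the level rod hanging inside the drawer with its tip at (276,233), and the top view shows the tip at (332.6,208.8). I'll triangulate the tip to get the true height. That was the last picture I may view, so the rest will be numeric.

```bash
python3 - <<'E'
from h import *
print(tri([("side",(276,233.3)),("top",(332.4,208.8))]))
print(tri([("side",(205+178/3,180+101/3)),("top",(230+232/3.167,170+125/3.167))]))
E
```

```text
(array([ 0.5541, -0.1206,  0.1464]), [np.float64(0.0002982356265062679), np.float64(0.00029823562650637574)])
(array([ 0.5495, -0.0392,  0.1584]), [np.float64(0.0024813878031494383), np.float64(0.002481387803149339)])
```

Emit:
carry_out([
  [[0, -0.1, 3, 0, 0, 0, 1], [0, -0.1, 6, 0, 0, 0, 1], [0, -0.1, 8, 0, 0, 0, 1], [0, -0.1, 9, 0, 0, 0, 1], [0, -0.1, 9.6, 0, 0, 0, 1], [0, -0.1, 9.9, 0, 0, 0, 1], [0, -0.1, 9.9, 0, 0, 0, 1]],
])

```text
t: 11.45
tcp_pos: [0.556, 0.038, 0.0026]
tool_rot: [0.7, 0.714, 0.002, 0.002]
force: [0.2, -0.4, -2.3]
finger_gap: 0.243
gripper_force: 69.3
```

```bash
python3 - <<'E'
from h import *
go()
# rod: bright thin, compare new side/top to find tip
for n in("side","top"):
    im=cams.snapshot(n)[:,:,::-1]; cv2.imwrite(f"pics/{n}8.png",im)
t=cv2.imread("pics/top8.png"); hsv=cv2.cvtColor(t,cv2.COLOR_BGR2HSV)
# rod grey (low saturation) inside drawer yellow, right of arm
for c in range(318,338): 
    col=hsv[192:240,c]; i=np.argmin(col[:,1].astype(int)); print(c,192+i,col[i],end=" | ")
s=cv2.imread("pics/side8.png"); hs=cv2.cvtColor(s,cv2.COLOR_BGR2HSV)
print()
m=((hs[:,:,1]<60)&(hs[:,:,2]>70)).astype(np.uint8); m[:205]=0; m[262:]=0; m[:,:250]=0; m[:,300:]=0
n,l,st,ce=cv2.connectedComponentsWithStats(m); print(st[1:],ce[1:])
E
```

```text
t 11.45 [0.556  0.038  0.0026] q [-0.1328  0.7546  1.7493  0.0015  0.6322 -0.153 ] F [ 0.244  -0.435  -2.3044] gap 2.0761916402514777 69.31738257408142
318 212 [ 13  24 130] | 319 212 [ 14  22 130] | 320 212 [ 15  24 130] | 321 212 [ 14  22 129] | 322 212 [ 15  20 129] | 323 212 [ 18  20 129] | 324 212 [ 18  19 131] | 325 212 [ 22  21 133] | 326 212 [ 27  35 137] | 327 212 [ 26  54 142] | 328 219 [ 31  65 148] | 329 233 [ 29  71 147] | 330 219 [ 25  78 137] | 331 192 [25 75 88] | 332 192 [ 30  60 115] | 333 192 [ 34  45 141] | 334 192 [ 37  22 149] | 335 194 [ 75   3 150] | 336 210 [ 90   3 150] | 337 233 [ 90   3 150] | 
[[277 205   2   2   2]
 [256 231   1   7   7]
 [259 234  19  28 142]] [[277.5    205.5   ]
 [256.     234.    ]
 [266.8451 245.0986]]
```

```bash
python3 - <<'E'
from h import *
print(tri([("side",(276.5,260.5)),("top",(326.5,212))]), onz("side",(276.5,260.5),.041),onz("top",(326.5,212),.041))
s=cv2.imread("pics/side8.png"); hs=cv2.cvtColor(s,cv2.COLOR_BGR2HSV)
m=((hs[:,:,1]<60)&(hs[:,:,2]>70)); ys,xs=np.nonzero(m[234:262,259:278]); 
vx,vy,x0,y0=cv2.fitLine(np.stack([xs+259,ys+234],1).astype(np.float32),cv2.DIST_HUBER,0,.01,.01).ravel(); print(vy/vx)
# intersect rod side pixels with vertical plane x=.555 (rod runs along y)
for y in (238,246,254,260):
    o,d=ray("side",(x0+(y-y0)*vx/vy,y)); print(y,o+d*(.5555-o[0])/d[0])
E
```

```text
(array([ 0.5564, -0.1177,  0.0478]), [np.float64(0.00047723956837480264), np.float64(0.0004772395683744786)]) [ 0.5595 -0.1102  0.041 ] [ 0.5566 -0.1185  0.041 ]
1.7366228
238 [0.5555 0.0081 0.0353]
246 [ 0.5555 -0.0376  0.0391]
254 [ 0.5555 -0.0809  0.0427]
260 [ 0.5555 -0.1119  0.0453]
```

The rod reads z ≈ 0.045 and is about level, so there are roughly 18 mm left to go. I'll lower 12 mm and check the force.

Emit:
carry_out([
  [[0, 0, 0.4, 0, 0, 0, 1], [0, 0, 0.8, 0, 0, 0, 1], [0, 0, 1.1, 0, 0, 0, 1], [0, 0, 1.1, 0, 0, 0, 1]],
])

```text
t: 11.88
tcp_pos: [0.5571, 0.0381, -0.0072]
tool_rot: [0.7, 0.714, 0.003, 0.003]
force: [-0.8, 0.7, 11.5]
finger_gap: 0.241
gripper_force: 71.2
```

That is contact at 11.5 N. I'll release, ease up, and check before climbing away.

Emit:
carry_out([
  [[0, 0, 0.9, 0, 0, 0, 1], [0, 0, 0.8, 0, 0, 0, 3], [0, 0, 0.8, 0, 0, 0, 4.5], [0, 0, 0.8, 0, 0, 0, 5], [0, 0, 0.8, 0, 0, 0, 5], [0, 0, 0.8, 0, 0, 0, 5], [0, 0, -1, 0, 0, 0, 5], [0, 0, -4, 0, 0, 0, 5], [0, 0, -8, 0, 0, 0, 5], [0, 0, -12, 0, 0, 0, 5], [0, 0, -16, 0, 0, 0, 5], [0, 0, -20, 0, 0, 0, 5]],
])

```text
t: 12.88
tcp_pos: [0.5539, 0.0382, 0.1929]
tool_rot: [0.7, 0.714, 0.001, 0.001]
force: [2.4, -0.8, -0.4]
finger_gap: 0.585
gripper_force: 0.0
```

```bash
python3 - <<'E'
from h import *
go()
ci=cams.camera_info("wrist"); w=cams.snapshot("wrist")[:,:,::-1]; cv2.imwrite("pics/w9.png",w)
s=cams.snapshot("side")[:,:,::-1]; cv2.imwrite("pics/side9.png",s)
# dark handle in wrist view, expected pixel of steel at z=.026
T=np.linalg.inv(ci["T"])
for k,P in (("end",[.556,.100,.026]),("grip",[.556,.038,.026]),("orig",[.556,-.003,.026]),("tip",[.556,-.118,.026])):
    c=T[:3,:3]@np.array(P)+T[:3,3]; u=ci["K"]@c; print(k,u[:2]/u[2])
hs=cv2.cvtColor(w,cv2.COLOR_BGR2HSV)
m=(hs[:,:,2]<40).astype(np.uint8); n,l,st,ce=cv2.connectedComponentsWithStats(m)
print([(a.tolist(),c.round().tolist()) for a,c in zip(st[1:],ce[1:]) if a[4]>150])
E
```

```text
t 12.88 [0.5539 0.0382 0.1929] q [-0.1329  0.4544  1.6316  0.001   1.0517 -0.1526] F [ 2.362  -0.8395 -0.4064] gap 4.996409763265233 0.0
end [277.1407 119.5367]
grip [275.864  185.4227]
orig [275.0859 225.5766]
tip [273.1418 325.9064]
[([0, 63, 560, 357, 51655], [282.0, 354.0]), ([261, 134, 23, 92, 1989], [272.0, 179.0])]
```

The wrist view has the handle as a straight strip at columns 261–284 and rows 134–226, with the width expected at floor height. I'll confirm the rod's height and level in the side view, with the arm clear.

```bash
python3 - <<'E'
from h import *
s=cv2.imread("pics/side9.png"); hs=cv2.cvtColor(s,cv2.COLOR_BGR2HSV)
m=((hs[:,:,1]<60)&(hs[:,:,2]>60)).astype(np.uint8); m[:210]=0; m[285:]=0; m[:,:235]=0; m[:,300:]=0
n,l,st,ce=cv2.connectedComponentsWithStats(m)
for k in range(1,n):
    if st[k][4]<25: continue
    ys,xs=np.nonzero(l==k); vx,vy,x0,y0=cv2.fitLine(np.stack([xs,ys],1).astype(np.float32),cv2.DIST_HUBER,0,.01,.01).ravel()
    print(st[k])
    for y in (ys.min()+2,ys.max()-1):
        o,d=ray("side",(x0+(y-y0)*vx/vy,y)); print("  ",o+d*(.556-o[0])/d[0])
ci=cams.camera_info("wrist")
for k,uv in (("end",(272.5,128)),("base",(272,226)),): print(k,onz("wrist",uv,.026,ci))
w=cv2.imread("pics/w9.png"); hw=cv2.cvtColor(w,cv2.COLOR_BGR2HSV)
for r in (230,240,250,270,290,310,320,330,340): print(r,[c for c in range(255,295) if hw[r,c,1]<55])
# unobstructed next-look data: wrist pixels of hook post
E
```

```text
[235 210  29   6  85]
   [ 0.556   0.3341 -0.0812]
   [ 0.556   0.8191 -0.4096]
[258 238  18  27 138]
   [0.556  0.027  0.0135]
   [ 0.556  -0.0975  0.0222]
[235 246  12  39 304]
   [ 0.556   0.3914 -0.2991]
   [ 0.556   0.3329 -0.4431]
[288 272  12  13  86]
   [ 0.556  -0.2795  0.1372]
   [ 0.556  -0.2393  0.0715]
[249 276  35   9 147]
   [ 0.556  -0.1962  0.0509]
   [ 0.556   0.0669 -0.2038]
end [0.56   0.0912 0.026 ]
base [ 0.5612 -0.0061  0.026 ]
230 [258, 259, 260, 261, 262, 263, 264, 265, 266, 267, 268, 269, 270, 271, 272, 273, 274, 275, 276, 277, 278, 279, 280, 281, 282, 283, 284, 285]
240 [268, 269, 270, 271, 272, 273, 274, 275, 276]
250 [268, 269, 270, 271, 272, 273, 274, 275, 276]
270 [268, 269, 270, 271, 272, 273, 274, 275, 276]
290 [268, 269, 270, 271, 272, 273, 274, 275, 276]
310 [268, 269, 270, 271, 272, 273, 274, 275, 276]
320 [268, 269, 270, 271, 272, 273, 274, 275, 276]
330 [268, 269, 270, 271, 272, 273, 274, 275]
340 []
```

The steel lies level on the floor. Its handle end is at y≈0.091, its tip at y≈-0.13 and its x≈0.56, all within the walls. Next I'll move in front of the drawer with shut fingers, turned so they close along y.

```bash
python3 - <<'E'
from h import *
y=-.005
go(([.50,.0,.25],down(30)),([.40,y,.25],down(1.3)),([.395,y,.12],down(1.3)),([.395,y,.022],down(1.3)))
E
```

```text
t 12.98 [0.5594 0.0377 0.1981] q [-0.1326  0.4485  1.6249  0.001   1.0485 -0.1526] F [ 0.128   0.0807 -0.7483] gap 4.997395371442565 0.0
[-3.7, -5.9, -5.3, 1.1, -0.5, 61.1] dist 0.08737495602654595
[-4.0, -15.9, -5.5, 1.0, -0.8, 89.8] dist 0.1729491491154702
[-3.9, -16.7, 7.5, 1.0, -0.8, 89.8] dist 0.18693173486636147
[-3.9, -16.9, 17.3, 1.0, -0.8, 89.8] dist 0.24466420011947032
```

Emit:
carry_out([
  [[-2, -3, -5.5, 0, 0, 7, 2], [-3, -6, -5.5, 0, 0, 14, 0], [-4, -9, -5.5, 0, 0, 21, 0], [-4, -13, -5.5, 0, 0, 30, 0], [-4, -16.5, -5.5, 0, 0, 37, 0], [-4, -16.5, -5.5, 0, 0, 44, 0], [-4, -16.5, -5.5, 0, 0, 52, 0], [-4, -16.5, -5.5, 0, 0, 60, 0], [-4, -16.5, -5.5, 0, 0, 68, 0], [-4, -16.5, -4, 0, 0, 76, 0], [-4, -16.5, -2, 0, 0, 83, 0], [-4, -16.5, 0, 0, 0, 90, 0]],
])

```text
t: 13.98
tcp_pos: [0.3904, -0.0051, 0.1897]
tool_rot: [0.999, 0.046, 0.003, 0.0]
force: [0.7, -0.3, 0.4]
finger_gap: 0.001
gripper_force: 0.0
```

```bash
python3 - <<'E'
from h import *
y=-.005
go(([.395,y,.12],down(1.3)),([.395,y,.022],down(1.3)),([.45,y,.022],down(1.3)))
E
```

```text
t 13.98 [ 0.3904 -0.0051  0.1897] q [-0.3025  0.246   2.0154  0.0018  0.8747  1.1749] F [ 0.6667 -0.3157  0.426 ] gap 0.004802105616046592 0.0
[0.4, 0.0, 7.0, 0.0, -0.3, 4.0] dist 0.06988814366220461
[0.4, 0.0, 16.8, 0.0, -0.3, 4.0] dist 0.16779847865883957
[5.8, 0.5, 16.8, 0.0, -0.3, 4.0] dist 0.17801845429627958
```

Emit:
carry_out([
  [[0.2, 0, 4, 0, 0, 2, 0], [0.2, 0, 8, 0, 0, 4, 0], [0.2, 0, 12, 0, 0, 4, 0], [0.2, 0, 15, 0, 0, 4, 0], [0.2, 0, 16.8, 0, 0, 4, 0], [0.2, 0, 16.8, 0, 0, 4, 0], [1, 0.1, 16.8, 0, 0, 4, 0], [2, 0.2, 16.8, 0, 0, 4, 0], [3, 0.3, 16.8, 0, 0, 4, 0], [4, 0.3, 16.8, 0, 0, 4, 0], [5, 0.4, 16.8, 0, 0, 4, 0], [6, 0.5, 16.8, 0, 0, 4, 0]],
])

```text
t: 14.98
tcp_pos: [0.4513, -0.0036, 0.0239]
tool_rot: [1.0, 0.014, 0.002, -0.0]
force: [-2.0, 0.4, -1.9]
finger_gap: 0.002
gripper_force: 1.1
```

```bash
python3 - <<'E'
from h import *
go(([.55,-.002,.022],down(1.3)),([.606,-.001,.022],down(1.3)))
E
```

```text
t 14.98 [ 0.4513 -0.0036  0.0239] q [-0.2575  0.6525  2.0103  0.0031  0.4752  1.2818] F [-2.0424  0.3834 -1.8687] gap 0.015190270238222746 1.093822899274528
[9.9, 0.1, 0.2, -0.0, -0.2, 0.3] dist 0.09875874617392245
[15.5, 0.2, 0.2, -0.0, -0.2, 0.3] dist 0.1547611173123816
```

Contact is made, with about 2 N on the drawer. I'll push steadily.

Emit:
carry_out([
  [[0.8, 0, 0.1, 0, 0, 0, 0], [1.6, 0, 0.1, 0, 0, 0, 0], [2.5, 0, 0.1, 0, 0, 0, 0], [3.4, 0, 0.1, 0, 0, 0, 0], [4.3, 0, 0.1, 0, 0, 0, 0], [5.2, 0, 0.1, 0, 0, 0, 0], [6.1, 0, 0.1, 0, 0, 0, 0], [7, 0, 0.1, 0, 0, 0, 0], [7.9, 0, 0.1, 0, 0, 0, 0], [8.8, 0.1, 0.1, 0, 0, 0, 0], [9.7, 0.1, 0.1, 0, 0, 0, 0], [10.5, 0.1, 0.1, 0, 0, 0, 0]],
])

```text
t: 15.98
tcp_pos: [0.5566, -0.0019, 0.0215]
tool_rot: [1.0, 0.014, 0.002, -0.0]
force: [-2.4, -0.2, -1.1]
finger_gap: -0.006
gripper_force: 1.0
```

Emit:
carry_out([
  [[0.7, 0, 0, 0, 0, 0, 0], [1.4, 0, 0, 0, 0, 0, 0], [2.1, 0, 0, 0, 0, 0, 0], [2.8, 0, 0, 0, 0, 0, 0], [3.4, 0, 0, 0, 0, 0, 0], [3.9, 0, 0, 0, 0, 0, 0], [4.2, 0, 0, 0, 0, 0, 0], [4.2, 0, 0, 0, 0, 0, 0]],
])

```text
t: 16.65
tcp_pos: [0.5995, -0.0011, 0.0222]
tool_rot: [1.0, 0.014, 0.003, 0.0]
force: [-0.3, -0.6, 0.4]
finger_gap: -0.002
gripper_force: 0.0
```

Emit:
carry_out([
  [[0.3, 0, 0, 0, 0, 0, 0], [0.6, 0, 0, 0, 0, 0, 0], [0.9, 0, 0, 0, 0, 0, 0], [0.9, 0, 0, 0, 0, 0, 0]],
])

```text
t: 16.98
tcp_pos: [0.608, -0.0007, 0.0222]
tool_rot: [1.0, 0.014, 0.003, -0.0]
force: [-0.0, -0.8, 0.0]
finger_gap: -0.001
gripper_force: 0.0
```

Emit:
carry_out([
  [[0.3, 0, 0, 0, 0, 0, 0], [0.6, 0, 0, 0, 0, 0, 0], [0.9, 0, 0, 0, 0, 0, 0]],
])

```text
t: 17.23
tcp_pos: [0.6099, -0.0002, 0.0216]
tool_rot: [1.0, 0.015, -0.005, -0.0]
force: [-15.6, -4.4, 10.1]
finger_gap: -0.0
gripper_force: 8.0
```

The end stop is reached: 15.6 N at x=0.610, matching the expected shut position. I'll back off, rise, and check the drawer and hook numerically.

Emit:
carry_out([
  [[0.2, 0, 0, 0, 0, 0, 0], [0.2, 0, 0, 0, 0, 0, 0], [-1, 0, 0, 0, 0, 0, 0], [-4, 0, 0, 0, 0, 0, 0], [-6, 0, 0, 0, 0, 0, 0], [-7, 0, -4, 0, 0, 0, 0], [-7, 0, -8, 0, 0, 0, 0], [-7, 0, -12, 0, 0, 0, 0], [-7, 0, -15, 0, 0, 0, 0], [-7, 0, -15, 0, 0, 0, 0]],
])

```text
t: 18.07
tcp_pos: [0.5508, -0.0032, 0.1786]
tool_rot: [1.0, 0.014, 0.01, 0.001]
force: [1.0, 0.5, 0.5]
finger_gap: 0.001
gripper_force: 0.0
```

```bash
python3 - <<'E'
from h import *
go(([.66,.12,.18],down(1.3)),([.75,.098,.16],down(1.3)),([.75,.098,.072],down(1.3)))
s=cams.snapshot("side")[:,:,::-1]; cv2.imwrite("pics/side10.png",s)
a=cv2.imread("pics/side0.png")
# hook/post moved? compare hook region, and predicted post/pivot/drawer front pixels
def proj(n,P):
    i=cams.camera_info(n); T=np.linalg.inv(i["T"]); c=T[:3,:3]@np.array(P)+T[:3,3]; u=i["K"]@c; return u[:2]/u[2]
print("post",proj("side",[.7168,.1072,.115]),"piv",proj("side",[.7128,.0468,.092]),"jar",proj("side",[.7707,-.0931,.14]))
for nm,im in (("0",a),("10",s)):
    hs=cv2.cvtColor(im,cv2.COLOR_BGR2HSV); m=((hs[:,:,1]<70)&(hs[:,:,2]>75)).astype(np.uint8); m[:190]=0;m[215:]=0;m[:,:285]=0;m[:,325:]=0
    n,l,st,ce=cv2.connectedComponentsWithStats(m); print(nm,[(st[k].tolist(),ce[k].round(1).tolist()) for k in range(1,n) if st[k][4]>8])
# lip (black) in new picture, near expected shut place
print("panel top corners shut",proj("side",[.628,-.153,.078]),proj("side",[.621,.145,.078]),"lip R end",proj("side",[.617,-.064,.066]))
hs=cv2.cvtColor(s,cv2.COLOR_BGR2HSV); m=((hs[:,:,2]<35)).astype(np.uint8); m[:190]=0;m[300:]=0;m[:,:250]=0;m[:,330:]=0
n,l,st,ce=cv2.connectedComponentsWithStats(m); print([(st[k].tolist(),ce[k].round(1).tolist()) for k in range(1,n) if st[k][4]>15])
E
```

```text
t 18.07 [ 0.5508 -0.0032  0.1786] q [-0.2096  0.4619  1.6688  0.0018  0.9916  1.3316] F [1.0039 0.5117 0.5416] gap 0.00795286965641375 0.0
[11.3, -12.0, 0.0, 0.2, -1.1, 0.3] dist 0.16460055907386406
[20.2, -9.6, 2.2, 0.2, -1.1, 0.3] dist 0.22416280395308252
[20.0, -9.6, 11.0, 0.2, -1.1, 0.3] dist 0.24753102068864127
post [301.0805 190.7293] piv [306.6704 206.8004] jar [344.4655 215.1313]
0 [([285, 190, 32, 22, 188], [299.4, 196.2])]
10 [([285, 190, 32, 22, 190], [299.5, 196.4])]
panel top corners shut [305.1474 254.7382] [269.1655 199.4081] lip R end [290.09  240.004]
[([260, 190, 5, 5, 22], [262.1, 191.9]), ([279, 217, 15, 24, 67], [285.9, 228.6]), ([267, 273, 27, 27, 231], [279.8, 286.4]), ([279, 282, 22, 18, 158], [290.2, 291.6]), ([295, 292, 13, 8, 65], [301.6, 296.3])]
```

The lip's end sits at about (292,240) against an expected (290,240), so the drawer is shut. The hook blob hasn't moved. I'll go to the far side of the post.

Emit:
carry_out([
  [[4, -3, 0, 0, -1, 0, 0], [8, -5, 0, 0, -1, 0, 0], [12, -7, 0, 0, -1, 0, 0], [16, -8.5, 0, 0, -1, 0, 0], [20.2, -9.6, 2.2, 0, -1, 0, 0], [20.2, -9.6, 2.2, 0, -1, 0, 0], [20, -9.6, 5, 0, -1, 0, 0], [20, -9.6, 8, 0, -1, 0, 0], [20, -9.6, 10, 0, -1, 0, 0], [20, -9.6, 10.6, 0, -1, 0, 0], [20, -9.6, 10.6, 0, -1, 0, 0]],
])

```text
t: 19.03
tcp_pos: [0.7404, 0.0995, 0.0625]
tool_rot: [1.0, 0.014, -0.01, -0.0]
force: [-0.5, -0.4, 0.6]
finger_gap: -0.0
gripper_force: 0.0
```

```bash
python3 - <<'E'
from h import *
c=np.array([.7128,.0468])
w=[]
for th in (68,75,85,95,105,115,125,135,145,155,163,168):
    a=np.radians(th); w.append(([*(c+.062*np.array([np.cos(a),np.sin(a)])),.074],down(1.3)))
go(*w)
E
```

```text
t 19.03 [0.7404 0.0995 0.0625] q [-0.0154  0.8616  1.1734 -0.0002  1.1275  1.5268] F [-0.5197 -0.4113  0.6434] gap -0.0041358107094849154 0.0
[-0.4, -0.5, -1.1, -0.0, 1.2, 0.3] dist 0.01321186755685939
[-1.2, -0.7, -1.1, -0.0, 1.2, 0.3] dist 0.017819619469979196
[-2.2, -1.0, -1.1, -0.0, 1.2, 0.3] dist 0.02659299747090363
[-3.3, -1.0, -1.1, -0.0, 1.2, 0.3] dist 0.03610865255069929
[-4.4, -0.8, -1.1, -0.0, 1.2, 0.3] dist 0.045709428307023924
[-5.4, -0.5, -1.0, -0.0, 1.2, 0.3] dist 0.05513502623455297
[-6.3, 0.0, -1.0, -0.0, 1.2, 0.3] dist 0.06423792950296092
[-7.2, 0.7, -1.0, -0.0, 1.2, 0.3] dist 0.07291266160414338
[-7.9, 1.5, -1.0, -0.0, 1.2, 0.3] dist 0.08107376416139649
[-8.5, 2.4, -1.0, -0.0, 1.2, 0.3] dist 0.0886477549773654
[-8.8, 3.2, -1.0, -0.0, 1.2, 0.3] dist 0.09424047047641296
[-9.0, 3.7, -1.0, -0.0, 1.2, 0.3] dist 0.0975106792775975
```

Emit:
carry_out([
  [[0, 0, -1, 0, 1, 0, 0], [-0.4, -0.5, -1, 0, 1, 0, 0], [-1.2, -0.7, -1, 0, 1, 0, 0], [-2.2, -1, -1, 0, 1, 0, 0], [-3.3, -1, -1, 0, 1, 0, 0], [-4.4, -0.8, -1, 0, 1, 0, 0], [-5.4, -0.5, -1, 0, 1, 0, 0], [-6.3, 0, -1, 0, 1, 0, 0], [-7.2, 0.7, -1, 0, 1, 0, 0], [-7.9, 1.5, -1, 0, 1, 0, 0], [-8.4, 2.2, -1, 0, 1, 0, 0], [-8.4, 2.2, -1, 0, 1, 0, 0]],
])

```text
t: 20.03
tcp_pos: [0.6585, 0.0737, 0.0784]
tool_rot: [1.0, 0.014, 0.001, 0.0]
force: [0.1, 0.3, 0.7]
finger_gap: 0.002
gripper_force: 0.0
```

```bash
python3 - <<'E'
from h import *
go()
s=manip.sense()["tcp_pos"]; c=np.array([.7128,.0468]); print("finger angle",np.degrees(np.arctan2(*(s[:2]-c)[::-1])),np.linalg.norm(s[:2]-c))
im=cams.snapshot("side")[:,:,::-1]; cv2.imwrite("pics/side11.png",im)
ci=cams.camera_info("wrist"); w=cams.snapshot("wrist")[:,:,::-1]; cv2.imwrite("pics/w11.png",w)
def proj(i,P):
    T=np.linalg.inv(i["T"]); q=T[:3,:3]@np.array(P)+T[:3,3]; u=i["K"]@q; return u[:2]/u[2]
sc=cams.camera_info("side")
for th in (86,130,150,165,181): 
    a=np.radians(th); P=[*(c+.06*np.array([np.cos(a),np.sin(a)])),.115]; print(th,"side",proj(sc,P),"wrist",proj(ci,P))
hs=cv2.cvtColor(im,cv2.COLOR_BGR2HSV); m=((hs[:,:,1]<70)&(hs[:,:,2]>75)).astype(np.uint8); m[:185]=0;m[225:]=0;m[:,:265]=0;m[:,325:]=0
n,l,st,ce=cv2.connectedComponentsWithStats(m); print([(st[k].tolist(),ce[k].round(1).tolist()) for k in range(1,n) if st[k][4]>8])
E
```

```text
t 20.03 [0.6585 0.0737 0.0784] q [-0.0569  0.7332  1.4378  0.0002  0.9676  1.4863] F [0.1283 0.3464 0.7302] gap 0.013210545261565055 0.0
finger angle 153.63844614047582 0.06059535787392519
86 side [301.1963 190.8047] wrist [186.1587 138.6117]
130 side [290.2303 195.229 ] wrist [225.8802 250.1767]
150 side [287.987  198.5374] wrist [265.7525 282.1159]
165 side [287.7728 201.2629] wrist [300.8483 296.3023]
181 side [289.0003 204.1754] wrist [340.9403 301.7073]
[([265, 185, 28, 40, 579], [274.1, 209.1]), ([295, 185, 30, 10, 186], [308.5, 188.0]), ([291, 206, 20, 6, 62], [302.3, 207.9])]
```

The bar in the side view now runs from the pivot toward the drawer front, so the hook is following. I'll keep pushing toward -y until it meets the stop.

Emit:
carry_out([
  [[-0.2, 0.4, 0.2, 0, 0, 0, 0], [-0.3, 0.8, 0.3, 0, 0, 0, 0], [-0.3, 1.1, 0.3, 0, 0, 0, 0], [-0.3, 1.1, 0.3, 0, 0, 0, 0]],
])

```text
t: 20.47
tcp_pos: [0.6573, 0.0672, 0.0746]
tool_rot: [1.0, 0.013, 0.002, -0.003]
force: [0.6, 9.0, 2.3]
finger_gap: 0.003
gripper_force: 4.7
```

I read 9 N at y=0.067, which matches the closed position. I'll press slightly, back off, rise clear, and verify.

Emit:
carry_out([
  [[0, 0.2, 0, 0, 0, 0, 0], [0, 0.2, 0, 0, 0, 0, 0], [0, -1, 0, 0, 0, 0, 0], [0, -2.5, -2, 0, 0, 0, 0], [0, -3, -6, 0, 0, 0, 0], [-4, -3, -10, 0, 0, 0, 0], [-8, -3, -14, 0, 0, 0, 0], [-12, -4, -18, 0, 0, 0, 0], [-16, -8, -20, 0, 0, 0, 0], [-19, -12, -22, 0, 0, 0, 0], [-22, -16, -24, 0, 0, 0, 0], [-24, -18, -26, 0, 0, 0, 0]],
])

```text
t: 21.47
tcp_pos: [0.4544, 0.1919, 0.3005]
tool_rot: [1.0, 0.014, 0.001, 0.0]
force: [-0.3, 0.1, -0.0]
finger_gap: 0.004
gripper_force: 0.0
```

```bash
python3 - <<'E'
from h import *
go()
for n in("top","side"): cv2.imwrite(f"pics/{n}12.png",cams.snapshot(n)[:,:,::-1])
def blobs(f,r0,r1,c0,c1,smax=90,vmin=70):
    hs=cv2.cvtColor(cv2.imread(f),cv2.COLOR_BGR2HSV); m=((hs[:,:,1]<smax)&(hs[:,:,2]>vmin)).astype(np.uint8)
    z=np.zeros_like(m); z[r0:r1,c0:c1]=m[r0:r1,c0:c1]
    n,l,st,ce=cv2.connectedComponentsWithStats(z); return [(st[k].tolist(),ce[k].round(1).tolist()) for k in range(1,n) if st[k][4]>4]
print("top",blobs("pics/top12.png",140,192,240,310)); print("top0",blobs("pics/top0.png",140,192,240,310))
print("side",blobs("pics/side12.png",190,228,270,325))
def proj(n,P):
    i=cams.camera_info(n); T=np.linalg.inv(i["T"]); q=T[:3,:3]@np.array(P)+T[:3,3]; u=i["K"]@q; return u[:2]/u[2]
for n in("top","side"):
    print(n,"post",proj(n,[.6528,.0454,.115]),"bend",proj(n,[.621,.0447,.089]),"pin",proj(n,[.633,.037,.097]),"piv",proj(n,[.7128,.0468,.092]))
E
```

```text
t 21.47 [0.4544 0.1919 0.3005] q [ 0.1733  0.2421  1.636  -0.0009  1.2608  1.717 ] F [-0.3351  0.1237 -0.0035] gap 0.03496217635555638 0.0
top [([240, 152, 70, 40, 728], [273.1, 179.6]), ([244, 190, 66, 2, 75], [279.9, 190.9])]
top0 [([240, 152, 36, 12, 207], [258.6, 156.4]), ([240, 183, 70, 9, 563], [276.4, 187.4])]
side [([270, 190, 47, 38, 701], [284.7, 208.2])]
top post [271.6778 176.2355] bend [272.0449 188.7188] pin [274.6646 184.1516] piv [271.0876 157.6148]
side post [289.0372 204.2361] bend [279.2478 213.1783] pin [283.7931 211.6863] piv [306.6704 206.8004]
```

```bash
python3 - <<'E'
from h import *
hs=cv2.cvtColor(cv2.imread("pics/top12.png"),cv2.COLOR_BGR2HSV)
pts=[]
for r in range(150,192):
    c=[x for x in range(255,292) if hs[r,x,1]<100 and hs[r,x,2]>65]
    print(r,(c[0],c[-1],len(c)) if c else None,end="; ")
    if 163<=r<=171 and c: pts.append((r,np.mean(c)))
print()
P=np.array([onz("top",(c,r),.09)[:2] for r,c in pts]); d=P[-1]-P[0]; print(P[0],P[-1])
v=cv2.fitLine(P.astype(np.float32),cv2.DIST_HUBER,0,.001,.001).ravel(); print("arm angle deg",np.degrees(np.arctan2(v[1],v[0]))%180,"unit 1.3")
# drawer: front lip & panel rows near col 290
for x in (262,290,315): print(x,[(r,*hs[r,x].tolist()) for r in range(178,198,1)])
E
```

```text
150 None; 151 None; 152 (269, 271, 3); 153 (268, 273, 6); 154 (267, 274, 8); 155 (266, 275, 10); 156 (266, 275, 10); 157 (266, 275, 10); 158 (266, 275, 10); 159 (266, 275, 10); 160 (267, 274, 8); 161 (267, 274, 8); 162 (268, 273, 6); 163 (268, 273, 6); 164 (269, 273, 5); 165 (269, 273, 5); 166 (269, 273, 5); 167 (269, 273, 5); 168 (269, 273, 5); 169 (269, 273, 5); 170 (269, 273, 5); 171 (269, 273, 5); 172 (269, 273, 5); 173 (269, 273, 5); 174 (268, 274, 7); 175 (268, 274, 7); 176 (268, 274, 7); 177 (268, 274, 7); 178 (269, 273, 5); 179 (270, 273, 4); 180 (269, 273, 5); 181 (261, 291, 31); 182 (255, 291, 37); 183 (255, 291, 37); 184 (255, 291, 37); 185 (255, 291, 37); 186 (255, 291, 37); 187 (255, 291, 37); 188 (255, 286, 32); 189 (255, 278, 15); 190 None; 191 (255, 291, 37); 
[0.6972 0.0486] [0.6733 0.0474]
arm angle deg 1.4675136 unit 1.3
262 [(178, 9, 163, 72), (179, 9, 161, 73), (180, 9, 148, 74), (181, 8, 87, 76), (182, 8, 22, 94), (183, 135, 4, 120), (184, 115, 11, 139), (185, 110, 16, 145), (186, 116, 13, 139), (187, 110, 6, 119), (188, 30, 6, 88), (189, 20, 24, 63), (190, 24, 
[... 256 characters left out ...]
, 115, 11, 136), (184, 113, 14, 144), (185, 111, 13, 140), (186, 105, 4, 122), (187, 20, 8, 92), (188, 20, 14, 55), (189, 10, 21, 36), (190, 12, 26, 49), (191, 23, 26, 79), (192, 23, 21, 109), (193, 30, 14, 129), (194, 40, 6, 137), (195, 108, 9, 142), (196, 109, 14, 145), (197, 113, 14, 145)]
315 [(178, 8, 157, 70), (179, 9, 129, 67), (180, 5, 41, 75), (181, 120, 5, 104), (182, 111, 13, 134), (183, 113, 14, 144), (184, 109, 14, 144), (185, 105, 11, 135), (186, 100, 7, 111), (187, 30, 3, 77), (188, 24, 20, 64), (189, 20, 9, 83), (190, 105, 5, 113), (191, 102, 10, 134), (192, 105, 11, 142), (193, 110, 11, 143), (194, 111, 12, 144), (195, 113, 14, 145), (196, 110, 16, 146), (197, 110, 16, 146)]
```

The arm lies at 1.5° against the unit's 1.3°, so the hook is closed. No drawer interior shows between the unit and the panel, so the drawer is shut. The robot is clear, so I'll hand in.

```bash
python3 -c "
from station import sign_off
print(sign_off())"
```

```text
the job is handed in; nothing more can be done
None
```

I've handed the job in: the steel lay level in the drawer, the drawer is shut and the hook is closed by my measurements, with the arm clear; the judge's verdict was not shown.

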